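Reset a fork damper's inner adjuster to its baseline

ROBOT

A 6-joint arm with a two-finger parallel gripper is mounted at the origin on the work surface. World frame = base frame: x ahead of the robot, y to its left, z up, the work surface at z = 0. Lengths are in m, angles in rad, forces in N, time in s.
With the tool pointing down it reaches from about 0.275 to 0.975 m from the base axis. Payload 8.4 kg.
Tool frame: the origin (TCP) lies at the very end of the fingers, on their centre line; the grasp point (between the pads) lies 19 mm behind it; z points along the fingers, y is the direction in which the jaws open and shut (so a half turn about z gives the same grasp; the last joint's range is limited). The gripper opens to 92 mm and grips with 3 to 60 N. Pads are 20 mm wide; open, the fingers measure 128 mm over their backs; the gripper's body (75 mm by 189 mm) begins 69 mm behind the grasp point.
Start: joints at [1.171, 0.353, 1.633, -0, 1.155, -0.002], TCP at [0.242, 0.576, 0.215] pointing down, gripper open.
Joint ranges: [-2.63, 2.63], [-0.92, 2.1], [0.06, 2.66], [-1.3, 4.44], [0, 2.69], [-3.02, 3.02]. Speed limits (rad/s): [2.22, 2.22, 2.79, 3.14, 3.14, 3.14].

INTERFACE

Orientations are given as [roll, pitch, yaw] about the fixed x, y, z axes, in that order (R = Rz(yaw) Ry(pitch) Rx(roll)).
In Python, from plant import telemetry, cams, job gives the robot as it stands.
- The arm moves only by the tool drive_tool, never from a script. Its argument "series" is a list of rows, each a list of 4 numbers: the shift along the tool's x, y, z in cm, then the turn about the tool's z in rad. A call has 1 to 10 rows; each row shifts and turns the commanded pose from where the row before left it, along the tool's axes as they then stand; what a row does not reach is not made up. A row lasts 1/8 s, in which the tool goes at most 62.5 mm and 10.7 degrees, less where a joint would pass 70% of its speed; a pose out of reach is approached as far as the arm can. A call is refused whole if a number of a shift passes 6.25 or a number of a turn 0.188, either way. A call with a gripper value outside its range is refused whole. "hand" is the closure, from 0 (fully open) to 1 (shut), set as the call begins (left out, the last holds). The fingers move at their own pace and stop on an object; the grip force is fixed at half the most. Time passes only in rows, so rows that do not move let the fingers close. It gives the time, the measured TCP pose, the force and the opening at its end, in the units of the state.
- telemetry.sense(): the state, without advancing time (a new reading comes with each control period).
- cams.snapshot(name): name is "side" or "top"; returns (picture, depth): 480x640x3 uint8, red, green, blue; 480x640 float32, m along the optical axis (not along the pixel's ray), 0 where there is no reading.
- cams.camera_info(name): a dict with "mtx" (3x3 intrinsics, pixels), "k1" (the pictures are not rectified: a ray, as slopes to the right and down, at radius r is drawn at 1 + k1 r^2 times it, then the intrinsics apply), "T" (4x4, takes a point from camera to world coordinates). Camera axes: x right, y down, z forward; pixel columns grow to the right and rows downward; lengths in m; the calibration is good to about 2 mm. A picture is of the moment at which its call begins. camera_info takes no time and is no camera call.
- job.finish_job(): hands the job in, once; it reports no verdict.
The state is a dict: "time": time; "joint_positions": joint angles; "qvel": joint speeds; "joint_torque": joint torques, N m; "position": TCP position; "orientation": TCP orientation; "wrist_force": force on the tool from outside, world axes, zero at the start; "moment": the same for the moment, N m; "width": finger opening in m.
Only numpy, scipy, OpenCV 4.12 (cv2) and the standard library are available. Lean on these libraries where they do the work, as an engineer would, in place of code of your own. Each camera call takes 0.05 s, during which the arm holds its last target.

TASK

The fork damper clamped in the vise has two adjusters on top, one inside the other. Turn the small red inner knob clockwise until you feel it come up against its stop, only lightly so that the damper does not twist in the vise jaws, then back it out a quarter turn and let go. Leave the blue outer ring set where it is and leave the other things on the bench alone.

Things in the scene. Friction and masses are not known exactly. Their poses are not given: they have to be found in the camera images.
- vise: blue bench vise fixed to the bench, its screw and bar handle towards its -x side; origin on the bench directly under the axis of the damper clamped in it; jaws 104 mm wide across y, tops 143 mm above the bench, so the knobs stand about 90 mm clear above them
- knob (a point): centre of the red inner knob: an upright fin 20 mm long, 9 mm wide, 13 mm high (6.5 mm up and down from here), on the vertical axis it shares with the ring. Own x along the fin towards the end with the white line, z up; turns with it. Drag 0.05 N m. Clockwise from above closes it: a rigid stop, shown by no mark, lies 20 to 100 degrees clockwise of the start; it opens 250 degrees from there
- ring_mark (a point): white mark on the blue ribbed outer ring, 32 mm across, 10 mm high; its flat top face is 7.5 mm below the point knob (1 mm under the fin). This point is on the top edge, 15.5 mm from the axis; own x points outward from the axis, z up; it turns with the ring. A sideways rub turns the ring easily (drag 0.03 N m); pressing straight down on it does not
- damper_mark (a point): yellow mark on the rim of the black damper's cap flange (38 mm across, top face 10.5 mm below the ring's), 18.5 mm from the axis; own x outward, z up. Soft jaws hold the 28 mm damper tube by friction: over about 0.26 N m on the knob twists it. Squeezing the fin with 15 N or more can pass that; at about 8 N the fin works askew between the fingers first
- needle (a joint): lift in m of the valve needle inside the damper, driven by the inner knob: 0 with the knob on its clockwise stop, 0.5 mm per full turn out, so 0.125 mm at a quarter turn. It cannot be seen, and its reading is far too coarse (errors about 0.6 mm) to set the knob by
- socket: loose steel wrench socket, 33 mm across and 34 mm high, standing on the vise's anvil behind the jaws; origin at the centre of its underside. To be left alone
- jar: loose pale glass jar with a knobbed lid, 100 mm across and 128 mm high; origin at the centre of its underside. To be left alone
- tyre_lever: loose red plastic tyre lever lying flat on the bench, 130 mm long (its own x) and 8 mm thick; origin under its middle. To be left alone

How it is judged:
By the outcome, as a careful person would: the job done as asked, in the order asked, and still so for the second after the job is handed in, with the robot touching nothing.
It also fails if it takes over 72 s, if anything falls off the work surface, if the arm or the gripper's body presses on something with over 40 N, if the wrist force passes 120 N, or if a joint passes its speed limit or range.

## Working session

There is one attempt and no reset: what is moved stays moved. The work goes in short steps, Python scripts to look and compute and a tool call to move; the robot and the scene stay as the last step left them, time stands still between calls to the robot, and variables do not carry over. Pictures are saved under pics/ and viewed, and the job is handed in when it is done.

Besides the shell and the picture viewer there is one more tool, called after ">>>" as name(argument=value, ...), one argument or row to a line, values as JSON. drive_tool: Moves the arm, as the interface text tells. Its arguments: {"type":"object","properties":{"series":{"type":"array"},"hand":{"type":"number"}},"required":["series"]}

```bash
ls; mkdir -p pics; cat > h.py <<'E'
from plant import telemetry,cams,job
import numpy as np,cv2
def snap(n,f):
    p,d=cams.snapshot(n); cv2.imwrite('pics/'+f+'.png',p[:,:,::-1]); np.savez('pics/'+f+'.npz',p=p,d=d); return p,d
def ray(n,u,v):
    c=cams.camera_info(n);K=np.array(c['mtx'])
    a=np.array([[[u,v]]],float)
    x=cv2.undistortPoints(a,K,np.array([c['k1'],0,0,0,0.]))[0,0]
    T=np.array(c['T']); d=T[:3,:3]@np.array([x[0],x[1],1]); return T[:3,3],d
def onz(n,u,v,z):
    o,d=ray(n,u,v); return o+d*(z-o[2])/d[2]
def ondepth(n,u,v,dep):
    o,d=ray(n,u,v); return o+d*dep
def proj(n,P):
    c=cams.camera_info(n);T=np.array(c['T']);q=T[:3,:3].T@(np.array(P,float)-T[:3,3])
    s=q[:2]/q[2]; s=s*(1+c['k1']*(s@s)); K=np.array(c['mtx']); return K[:2,:2]@s+K[:2,2]
E
python3 - <<'E'
from h import *
print(telemetry.sense())
for n in('side','top'):
    print(cams.camera_info(n)); snap(n,n+'0')
E
```

```text
pics
{'time': 0.0, 'joint_positions': array([ 1.17060485e+00,  3.53625446e-01,  1.63410374e+00, -3.81951037e-06,
        1.15522502e+00, -2.37460981e-03]), 'qvel': array([-0.00042163, -0.00132284,  0.00098943,  0.00180984, -0.00028346,
        0.00012567]), 'joint_torque': array([-8.63794303e-04, -5.93849230e+01, -3.34225953e+01,  6.95258612e-02,
        2.33154022e-02, -1.78073642e-04]), 'position': array([0.24192557, 0.57574937, 0.21389089]), 'orientation': array([-3.14023110e+00,  2.59154304e-07,  2.74377733e+00]), 'wrist_force': array([ 0.29842586, -0.07869557, -0.33843095]), 'moment': array([-0.07578449, -0.00766198, -0.0379775 ]), 'width': 0.09189506004554931}
{'mtx': array([[454.50589579,   0.        , 314.91876786],
       [  0.        , 454.50589579, 237.78705216],
       [  0.        ,   0.        ,   1.        ]]), 'k1': -0.03385467489798175, 'T': array([[ 0.99134644, -0.11263388,  0.0674229 ,  0.48963468],
       [-0.12984321, -0.76577799,  0.62986095, -0.62739253],
       [-0.01931271, -0.63316482, -0.77377602,  0.94165532],
       [ 0.        ,  0.        ,  0.        ,  1.        ]])}
{'mtx': array([[478.72790459,   0.        , 318.1810102 ],
       [  0.        , 478.72790459, 239.61720448],
       [  0.        ,   0.        ,   1.        ]]), 'k1': 0.02134840952201275, 'T': array([[-0.02421826, -0.9809936 ,  0.19252279,  0.40826475],
       [-0.99935146,  0.01862307, -0.03081939,  0.03863   ],
       [ 0.02664825, -0.19314432, -0.98080841,  0.99946526],
       [ 0.        ,  0.        ,  0.        ,  1.        ]])}
```

View pics/side0.png

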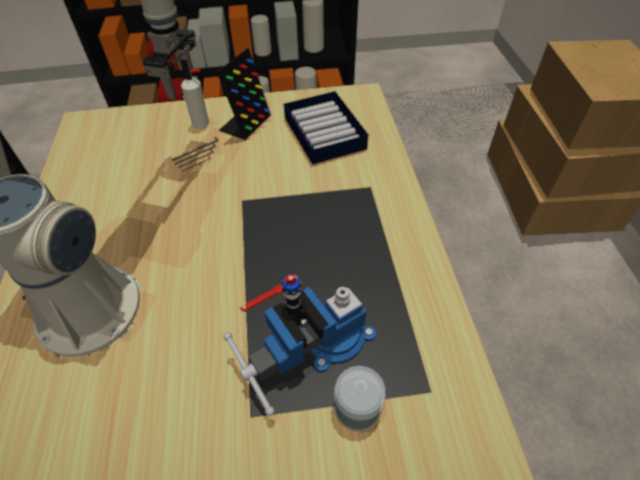

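View pics/top0.png

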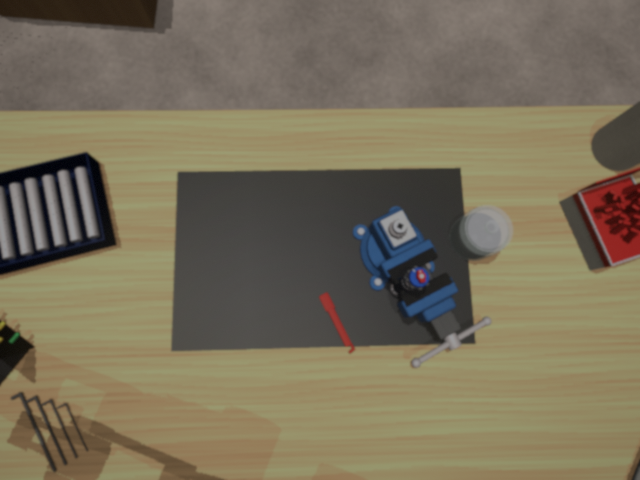

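```bash
python3 - <<'E'
from h import *
a=np.load('pics/side0.npz')['p'][260:320,260:340];b=np.load('pics/top0.npz')['p'][250:310,380:460]
im=np.vstack([cv2.resize(x,None,fx=5,fy=5,interpolation=cv2.INTER_NEAREST) for x in(a,b)])[:,:,::-1]
cv2.imwrite('pics/z0.png',cv2.copyMakeBorder(im,0,0,0,0,0))
E
```

```text
(no output)
```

View pics/z0.png

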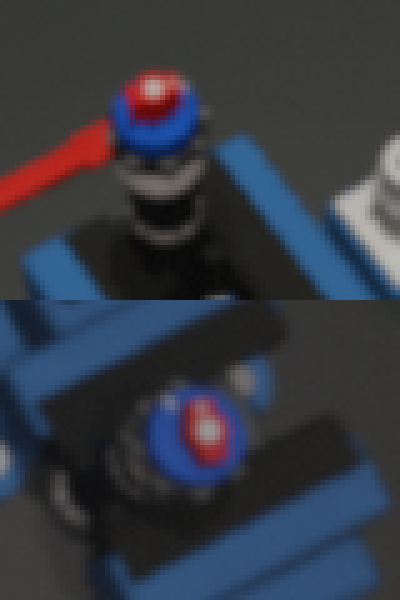

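```bash
cat > m.py <<'E'
from h import *
def tri(us,ut):
    o1,d1=ray('side',*us);o2,d2=ray('top',*ut)
    s=np.linalg.lstsq(np.stack([d1,-d2],1),o2-o1,rcond=None)[0]
    p,q=o1+s[0]*d1,o2+s[1]*d2
    return (p+q)/2,np.linalg.norm(p-q)
def info(n,p,box):
    x0,y0,x1,y1=box;c=p[y0:y1,x0:x1].astype(int);r,g,b=c[...,0],c[...,1],c[...,2]
    red=(r>1.5*g)&(r>1.3*b)&(r>90)
    blue=(b>2*r)&(b>1.8*g)&(b>100)
    wh=(r>150)&(g>130)&(b>130)
    out={}
    for k,m in(('red',red),('blue',blue),('redwh',red|wh),('all',red|blue|wh)):
        m=m.astype(np.uint8)
        nn,l,st,ce=cv2.connectedComponentsWithStats(m)
        cx,cy=PC[n]
        best=min(range(1,nn),key=lambda i:np.hypot(ce[i][0]+x0-cx,ce[i][1]+y0-cy)-st[i][4]*.05) if nn>1 else None
        if best is None: continue
        mm=(l==best)
        ys,xs=np.nonzero(mm);cc=np.cov(np.stack([xs,ys])) if len(xs)>2 else np.eye(2);w,v=np.linalg.eigh(cc)
        out[k]=(ce[best]+[x0,y0],st[best][4],st[best][:4]+[x0,y0,0,0],np.sqrt(w),v[:,1])
    return out
PC={'side':(291,282),'top':(420,277)}
BOX={'side':(275,268,308,295),'top':(405,262,435,290)}
E
python3 - <<'E'
from m import *
R={}
for n in BOX:
    p=np.load(f'pics/{n}0.npz')['p'];R[n]=info(n,p,BOX[n])
    for k in R[n]:print(n,k,*R[n][k])
for k in('red','redwh','all','blue'):print(k,tri(R['side'][k][0],R['top'][k][0]))
p=np.load('pics/top0.npz')
for y in range(266,288): print(y,' '.join('%3d/%3d/%3d'%tuple(p['p'][y,x]) for x in range(410,430)))
for n,c in(('side',(291,280)),('top',(420,277))):
    print(n,[ (ondepth(n,*c,np.load(f'pics/{n}0.npz')['d'][c[1],c[0]]))])
E
```

```text
side red [290.16       278.10666667] 75 [285 274  11  10] [2.4331246  3.15187549] [-0.85665227  0.51589426]
side blue [291.1443299 284.7628866] 97 [283 279  17  11] [2.49909737 5.02074754] [-0.99173144  0.12833062]
side redwh [290.17073171 278.01219512] 82 [285 274  11  10] [2.34881662 3.02607079] [-0.84941347  0.52772792]
side all [290.69832402 281.67039106] 179 [283 274  17  16] [4.14105427 4.25510912] [-0.48020405  0.87715681]
top red [420.42857143 276.30357143] 56 [417 271   8  12] [2.07593941 3.64449704] [0.36760857 0.92998061]
top blue [417.19354839 279.25806452] 124 [410 270  19  17] [4.13618253 5.69753337] [-0.97276774 -0.23178205]
top redwh [420.49206349 276.23809524] 63 [417 271   8  12] [1.9855304  3.44250022] [0.3649941  0.93100983]
top all [417.19354839 279.25806452] 124 [410 270  19  17] [4.13618253 5.69753337] [-0.97276774 -0.23178205]
red (array([ 0.49332776, -0.14706195,  0.24209848]), np.float64(0.0016555191100690208))
redwh (array([ 0.49337887, -0.14708763,  0.24244203]), np.float64(0.0016807462385331684))
all (array([ 0.4919938 , -0.14505524,  0.22679264]), np.flo
[... 4892 characters left out ...]
8/ 64/128  35/ 60/122  32/ 53/110  30/ 47/ 94  35/ 45/ 77  43/ 46/ 63  47/ 48/ 52  43/ 42/ 43  38/ 36/ 35
286  50/ 49/ 50  57/ 56/ 57  57/ 57/ 60  51/ 51/ 60  41/ 45/ 64  35/ 42/ 72  33/ 46/ 85  34/ 50/ 96  36/ 53/102  37/ 54/104  38/ 56/105  39/ 56/104  35/ 50/ 96  31/ 43/ 80  28/ 35/ 62  30/ 33/ 47  35/ 36/ 41  38/ 38/ 37  35/ 34/ 33  33/ 32/ 31
287  43/ 42/ 42  53/ 53/ 52  57/ 56/ 56  53/ 52/ 54  45/ 45/ 50  39/ 41/ 52  37/ 40/ 57  36/ 41/ 62  41/ 46/ 68  48/ 52/ 72  50/ 54/ 75  50/ 54/ 75  41/ 44/ 65  32/ 35/ 50  29/ 28/ 36  29/ 28/ 31  31/ 31/ 30  34/ 32/ 31  33/ 32/ 31  32/ 32/ 30
side [array([ 0.49361337, -0.1553889 ,  0.24761389])]
top [array([ 0.49247983, -0.14496926,  0.24723131])]
```

```bash
python3 - <<'E'
from m import *
z=np.load('pics/top0.npz');p=z['p'].astype(float);d=z['d']
r=p[...,0]-np.minimum(p[...,2],60)*0
for th in(100,115,125,135,140,145):
    ys,xs=np.nonzero(p[266:286,412:430,0]>th);xs=xs+412;ys=ys+266
    P=np.array([onz('top',x,y,0.2475)[:2] for x,y in zip(xs,ys)])
    w,v=np.linalg.eigh(np.cov(P.T));e=v[:,1]*np.sign(v[0,1]);print(th,len(xs),P.mean(0),np.degrees(np.arctan2(e[1],e[0])),np.sqrt(w*12)*1000)
# heights
for n in('top','side'):
    dd=np.load(f'pics/{n}0.npz')['d'];x0,y0,x1,y1=BOX[n]
    print(n)
    for y in range(y0,y1,2):print(' '.join('%4.0f'%(1000*ondepth(n,x,y,dd[y,x])[2]) for x in range(x0,x1,2)))
# blue disc from top
b=(p[...,2]>85)&(p[...,2]>1.25*p[...,1]);b|=(p[...,0]>1.5*p[...,1])
m=b[262:292,403:436].astype(np.uint8);n_,l,s,c=cv2.connectedComponentsWithStats(m);print(s,c+[403,262])
print(onz('top',419,276.5,.235))
# jar, socket, lever not needed
E
```

```text
100 91 [ 0.49553756 -0.14747457] -17.90403289381409 [14.95883975 20.87916089]
115 69 [ 0.49472375 -0.1467859 ] 11.609701349769942 [10.0305393  17.04971054]
125 64 [ 0.4947053  -0.14677048] 11.808327809791125 [ 9.19183379 17.09614072]
135 49 [ 0.49501843 -0.14656943] 16.11206220972776 [ 8.35642459 14.62341758]
140 41 [ 0.4947838  -0.14676809] 11.731150986547807 [ 7.03680513 14.61814973]
145 32 [ 0.49485737 -0.14650702] 13.642376267556042 [ 6.13302149 13.10056156]
top
 143  144  141  141  142  141  142  139  142  140  139  136  107    8    4
 144  139  139  143  142  140  141  139  141  139  119   19   17   10   10
 143  142  142  144  140  221  222  138  129   88   87   17   21    7   11
 141  143  142  221  220  231  234  231  231  219  220   83   17   10    8
 141  142  221  220  232  231  231  244  245  229  231   87   10   10   11
 142  218  221  229  234  232  243  245  245  246  232  231   85   11    0
 139  220  224  233  232  233  239  246  245  245  247  231  219   86    0
 174  220  230  229  232  231  242  247  244  245  244  231  221   88    1
 197  220  225  232  232  230
[... 1111 characters left out ...]
  -2    6  222  232  233  231  234  234  234  233  232  222  217    2    0   -2
   1    8    8  221  230  233  233  234  232  230  233  228  219    5    1  942    1
   8    6    4  221  221  226  230  230  232  229  228  221  222    0    1  139  140
   5    6    5  215  219  219  222  224  225  222  222  223  217  138  139  140  139
   6    4    6    1  205  221  222  224  222  222  218  216  205  145  143  142  139
   0   -1   -0    0    3  216  216  216  215  217  211  206  199  144  143  143  139
[[  0   0  33  30 658]
 [ 27   0   5  10  37]
 [  6   5  21  20 295]] [[418.24468085 276.98480243]
 [431.97297297 266.32432432]
 [419.05762712 276.69491525]]
[ 0.49468965 -0.14639054  0.235     ]
```

>>> drive_tool(
  series=[
    [0,0,-5,0.18],
    [0,0,-5,0.18],
    [0,0,-3.6,0.18],
    [0,0,0,0.18],
    [0,0,0,0.18],
    [0,0,0,0.18],
    [0,0,0,0.18],
    [0,0,0,0.18],
    [0,0,0,0.18],
    [0,0,0,0.18],
  ],
)

```text
time: 1.35
position: [0.242, 0.576, 0.3501]
orientation: [3.141, 0.001, 0.938]
wrist_force: [0.3, 0.0, 0.1]
width: 0.0918
```

```bash
python3 - <<'E'
from m import *
for n in('top','side'):
    z=np.load(f'pics/{n}0.npz');dd=z['d'];x0,y0,x1,y1=BOX[n]
    P=[];F=[]
    for y in range(y0,y1):
        for x in range(x0,x1):
            q=ondepth(n,x,y,dd[y,x])
            if .226<q[2]<.26:P.append(q)
            if .241<q[2]<.26:F.append(q)
    for A in(P,F):
        A=np.array(A);c=cv2.minEnclosingCircle(A[:,:2].astype(np.float32)*1000)
        w,v=np.linalg.eigh(np.cov(A[:,:2].T));print(n,len(A),A.mean(0),np.median(A[:,2]),c,np.degrees(np.arctan2(v[1,1],v[0,1])),np.sqrt(12*w))
print(proj('side',(.4947,-.1466,.2475)))
s=telemetry.sense();print(s['joint_positions'],s['orientation'])
E
```

```text
top 297 [ 0.49444962 -0.14612917  0.23529565] 0.23198564596622995 ((495.43560791015625, -147.3004608154297), 15.967309951782227) -152.89667373598468 [0.02602305 0.02752669]
top 89 [ 0.49503424 -0.14722983  0.24468787] 0.24478279210645149 ((495.3385314941406, -147.70611572265625), 10.601888656616211) -168.69057336194163 [0.01174124 0.01866718]
side 211 [ 0.49185296 -0.15230876  0.23648791] 0.23331898657157812 ((491.7458190917969, -147.64675903320312), 16.25365447998047) -179.12542516676797 [0.02049398 0.02789677]
side 64 [ 0.49213674 -0.1492174   0.24582333] 0.24602117908390736 ((492.31524658203125, -147.73634338378906), 10.054464340209961) -165.675638572802 [0.01179892 0.01908298]
[291.12751356 276.0496845 ]
[ 1.17061330e+00  2.59162102e-01  1.46557724e+00 -1.60204816e-05
  1.41771751e+00  1.80358645e+00] [3.14137788e+00 8.37237721e-04 9.37825533e-01]
```

>>> drive_tool(
  series=[
    [0,0,0,0.18],
    [0,0,0,0.18],
    [0,0,0,0.18],
    [0,0,0,0.15],
  ],
)

```text
time: 1.85
position: [0.242, 0.576, 0.3501]
orientation: [3.141, 0.001, 0.248]
wrist_force: [0.2, -0.8, 0.3]
width: 0.0919
```

>>> drive_tool(
  series=[
    [0.5,5.8,0,0],
    [0.5,5.8,0,0],
    [0.5,5.8,0,0],
    [0.5,5.8,0,0],
    [0.5,5.8,0,0],
    [0.5,5.8,0,0],
    [0.5,5.8,0,0],
    [0.5,5.8,0,0],
    [0.5,5.8,0,0],
    [0.5,5.8,0,0],
  ],
)

```text
time: 3.1
position: [0.4363, 0.0254, 0.3506]
orientation: [-3.142, -0.0, 0.254]
wrist_force: [0.3, 0.4, -0.2]
width: 0.0916
```

>>> drive_tool(
  series=[
    [0.6,6,0,0],
    [0.6,6,0,0],
    [0.4,6,0,0],
    [0,0.3,3,0],
    [0,0,3,0],
    [0,0,0,0],
    [0,0,0,0],
  ],
)

```text
time: 3.98
position: [0.498, -0.1457, 0.2916]
orientation: [3.141, -0.001, 0.254]
wrist_force: [-0.1, 0.2, 0.4]
width: 0.0918
```

```bash
python3 - <<'E'
from m import *
s=telemetry.sense();print(s)
for n in BOX: snap(n,n+'1')
a=np.load('pics/side1.npz')['p'][210:330,220:380];b=np.load('pics/top1.npz')['p'][210:330,340:500]
im=np.hstack([cv2.resize(x,None,fx=2.5,fy=4,interpolation=cv2.INTER_CUBIC) for x in(a,b)])[:,:,::-1]
im=np.hstack([cv2.resize(x,(400,300),interpolation=cv2.INTER_CUBIC) for x in(a,b)])[:,:,::-1]
cv2.imwrite('pics/z1.png',im)
E
```

```text
{'time': 3.975, 'joint_positions': array([-2.87605938e-01,  1.16507554e-01,  1.76599916e+00, -1.66291439e-06,
        1.25825506e+00,  1.02912943e+00]), 'qvel': array([ 0.00287751, -0.01209336, -0.01216081,  0.00051383, -0.00076762,
        0.00192102]), 'joint_torque': array([-2.10668547e-01, -4.27703941e+01, -3.42981935e+01,  3.84417165e-02,
       -4.37943649e-02, -3.79103303e-04]), 'position': array([ 0.49798849, -0.14574502,  0.29157447]), 'orientation': array([ 3.14116292e+00, -7.11126254e-04,  2.54061623e-01]), 'wrist_force': array([-0.08693266,  0.23790394,  0.39891731]), 'moment': array([0.00792271, 0.16434918, 0.01541185]), 'width': 0.09176898250644099}
```

View pics/z1.png

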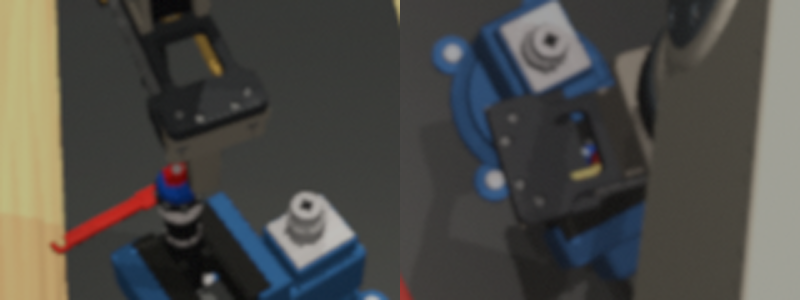

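>>> drive_tool(
  series=[
    [-0.46,0.07,1.5,0.02],
    [0,0,2,0],
    [0,0,0,0],
    [0,0,0,0],
  ],
)

```text
time: 4.58
position: [0.4934, -0.1477, 0.256]
orientation: [3.141, -0.0, 0.234]
wrist_force: [0.5, -0.4, -0.2]
width: 0.0921
```

```bash
cat > v.py <<'E'
from m import *
import sys
t=sys.argv[1]
s=telemetry.sense();print(s['position'],s['orientation'],s['wrist_force'],s['moment'],s['joint_torque'][5],s['joint_positions'][5],s['width'],s['time'])
for n in BOX: snap(n,n+t)
a=np.load(f'pics/side{t}.npz')['p'][245:305,250:330];b=np.load(f'pics/top{t}.npz')['p'][250:310,380:460]
im=np.hstack([cv2.resize(x,(400,300),interpolation=cv2.INTER_CUBIC) for x in(a,b)])[:,:,::-1]
cv2.imwrite(f'pics/z{t}.png',im)
E
python3 v.py 2
```

```text
[ 0.49342735 -0.14768761  0.2559863 ] [ 3.14137306e+00 -3.34983956e-04  2.33566805e-01] [ 0.49509442 -0.42892402 -0.22840819] [-0.00999298  0.12081844  0.02352947] 0.00514977058628574 1.0435173070176726 0.0920788312312198 4.575
```

View pics/z2.png

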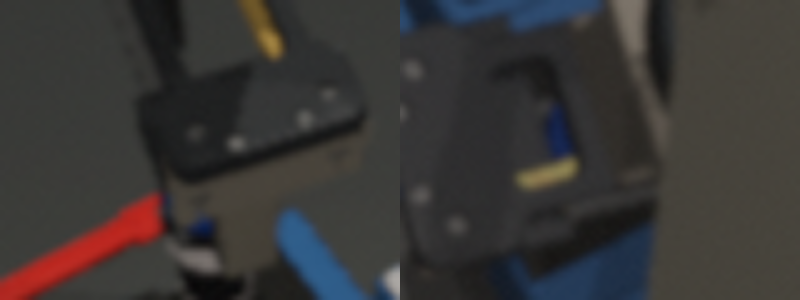

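```bash
python3 - <<'E'
from m import *
for w in (.046,.064):
  for sx in(-.01,.01):
    c=np.array([.498,-.1457,.2916])+w*np.array([.251,-.968,0])+sx*np.array([.968,.251,0]);print(w,sx,proj('side',c))
a=np.load('pics/side1.npz')['p'][250:310,270:350]
cv2.imwrite('pics/z1b.png',cv2.resize(a,(800,600),interpolation=cv2.INTER_NEAREST)[:,:,::-1])
E
```

```text
0.046 -0.01 [295.20222601 283.12884089]
0.046 0.01 [306.08664669 279.37355296]
0.064 -0.01 [298.92388032 291.35797818]
0.064 0.01 [309.93652726 287.50419686]
```

View pics/z1b.png

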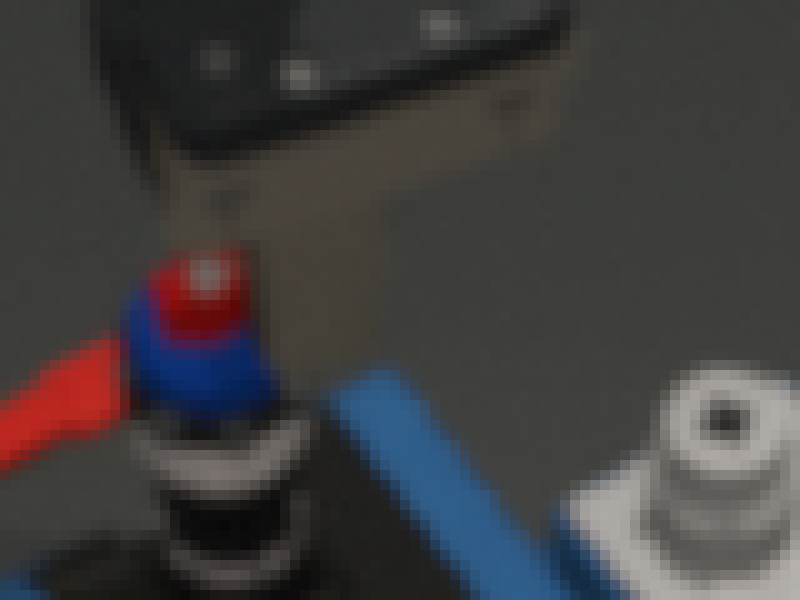

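>>> drive_tool(
  series=[
    [0.1,0,0.8,0],
    [0,0,0.8,0],
    [0,0,0,0],
    [0,0,0,0],
  ],
)

```text
time: 5.18
position: [0.4943, -0.1474, 0.2395]
orientation: [-3.141, 0.0, 0.234]
wrist_force: [0.2, -0.5, -1.2]
width: 0.092
```

>>> drive_tool(
  series=[
    [0,0,0,0],
    [0,0,0,0],
    [0,0,0,0],
    [0,0,0,0],
    [0,0,0,0],
    [0,0,0,0],
  ],
  hand=0.84,
)

```text
time: 5.92
position: [0.4943, -0.1474, 0.2396]
orientation: [3.142, 0.0, 0.234]
wrist_force: [0.0, -0.8, -0.3]
width: 0.0339
```

```bash
python3 v.py 3
```

```text
[ 0.49426629 -0.14741096  0.23960144] [3.14156579e+00 1.14986268e-05 2.33764404e-01] [ 0.01346201 -0.80453874 -0.29099351] [0.0042815  0.16663645 0.0734994 ] 0.00019589038402045844 1.0443138018920586 0.03387454852823058 5.925
```

View pics/z3.png

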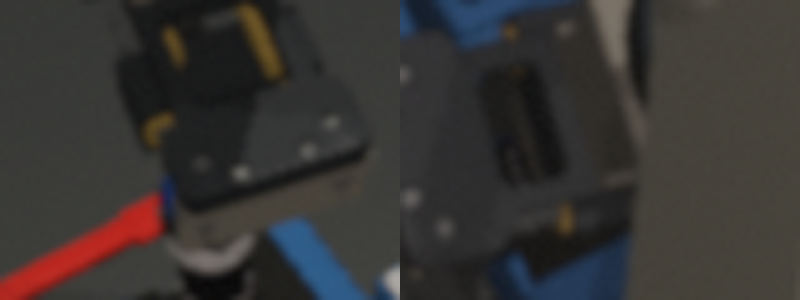

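>>> drive_tool(
  series=[
    [0,0,0,0],
    [0,0,0,0],
    [0,0,0,0],
  ],
)

```text
time: 6.4
position: [0.4943, -0.1474, 0.2396]
orientation: [3.142, -0.0, 0.234]
wrist_force: [-0.2, -0.4, 0.0]
width: 0.0146
```

```bash
cat > s.py <<'E'
from plant import telemetry
s=telemetry.sense()
print('t',s['time'],'pos',s['position'].round(5),'yaw',s['orientation'][2].round(5),'F',s['wrist_force'].round(2),'M',s['moment'].round(3),'t6 %.4f'%s['joint_torque'][5],'q6 %.5f'%s['joint_positions'][5],'w %.2fmm'%(s['width']*1e3))
E
python3 s.py
```

```text
t 6.4 pos [ 0.49428 -0.1474   0.23959] yaw 0.23383 F [-0.25 -0.42  0.04] M [-0.025  0.117 -0.017] t6 -0.0000 q6 1.04428 w 14.61mm
```

>>> drive_tool(
  series=[
    [0,0,0,0],
    [0,0,0,0],
    [0,0,0,0],
  ],
  hand=0.87,
)

```text
time: 6.78
position: [0.4943, -0.1474, 0.2396]
orientation: [3.142, -0.0, 0.234]
wrist_force: [0.2, -0.1, -0.6]
width: 0.012
```

```bash
python3 s.py
```

```text
t 6.775 pos [ 0.49429 -0.1474   0.23961] yaw 0.23384 F [ 0.19 -0.09 -0.64] M [-0.031  0.125  0.024] t6 0.0000 q6 1.04429 w 12.03mm
```

>>> drive_tool(
  series=[
    [0,0,0,0],
    [0,0,0,0],
    [0,0,0,0],
  ],
  hand=0.885,
)

```text
time: 7.15
position: [0.4943, -0.1474, 0.2396]
orientation: [-3.142, 0.0, 0.234]
wrist_force: [-0.0, -0.9, 0.2]
width: 0.0102
```

```bash
python3 s.py
```

```text
t 7.15 pos [ 0.49426 -0.14737  0.23956] yaw 0.2338 F [-0.05 -0.85  0.24] M [0.006 0.151 0.021] t6 -0.0000 q6 1.04431 w 10.19mm
```

>>> drive_tool(
  series=[
    [0,0,0,0],
    [0,0,0,0],
    [0,0,0,0],
  ],
  hand=0.895,
)

```text
time: 7.52
position: [0.4943, -0.1474, 0.2396]
orientation: [3.142, 0.0, 0.234]
wrist_force: [-0.7, -0.3, 0.8]
width: 0.0094
```

```bash
python3 s.py
```

```text
t 7.525 pos [ 0.49428 -0.14738  0.23959] yaw 0.23381 F [-0.67 -0.27  0.83] M [-0.034  0.127  0.012] t6 -0.0000 q6 1.04430 w 9.39mm
```

>>> drive_tool(
  series=[
    [0,0,0,0],
    [0,0,0,0],
    [0,0,0,0],
  ],
  hand=0.905,
)

```text
time: 7.9
position: [0.4942, -0.1473, 0.2396]
orientation: [-3.141, 0.0, 0.234]
wrist_force: [-0.1, 0.9, 0.5]
width: 0.0087
```

```bash
python3 s.py
```

```text
t 7.9 pos [ 0.49424 -0.14727  0.23959] yaw 0.23375 F [-0.13  0.87  0.48] M [0.153 0.204 0.019] t6 -0.0046 q6 1.04434 w 8.69mm
```

>>> drive_tool(
  series=[
    [0,0,0,0],
    [0,0,0,0],
    [0,0,0,0],
  ],
  hand=0.915,
)

```text
time: 8.28
position: [0.4943, -0.1473, 0.2396]
orientation: [-3.141, -0.0, 0.234]
wrist_force: [-0.7, 1.7, 0.3]
width: 0.0084
```

```bash
python3 s.py
```

```text
t 8.275 pos [ 0.49427 -0.14731  0.23961] yaw 0.23384 F [-0.72  1.67  0.32] M [ 0.361  0.209 -0.011] t6 -0.0047 q6 1.04427 w 8.44mm
```

>>> drive_tool(
  series=[
    [0,0,0,0.02],
    [0,0,0,0.02],
    [0,0,0,0.02],
  ],
)

```text
time: 8.65
position: [0.4942, -0.1473, 0.2396]
orientation: [-3.142, 0.0, 0.172]
wrist_force: [-0.6, 1.7, 1.6]
width: 0.0083
```

```bash
python3 s.py
```

```text
t 8.65 pos [ 0.49424 -0.14732  0.23958] yaw 0.17244 F [-0.64  1.67  1.58] M [0.373 0.248 0.054] t6 -0.2135 q6 1.10572 w 8.26mm
```

>>> drive_tool(
  series=[
    [0,0,0,0.02],
    [0,0,0,0.02],
    [0,0,0,0],
  ],
)

```text
time: 9.02
position: [0.4943, -0.1474, 0.2396]
orientation: [-3.142, -0.0, 0.133]
wrist_force: [0.1, 2.0, 0.4]
width: 0.0085
```

```bash
python3 s.py
```

```text
t 9.025 pos [ 0.4943  -0.14738  0.2396 ] yaw 0.13336 F [0.08 1.97 0.44] M [0.429 0.227 0.046] t6 0.2017 q6 1.14470 w 8.54mm
```

>>> drive_tool(
  series=[
    [0,0,0,0.04],
    [0,0,0,0.04],
    [0,0,0,0.04],
    [0,0,0,0],
  ],
)

```text
time: 9.52
position: [0.4943, -0.1474, 0.2396]
orientation: [3.142, 0.0, 0.014]
wrist_force: [-1.0, 1.7, 1.0]
width: 0.0083
```

```bash
cat > r.py <<'E'
from plant import telemetry,cams
import numpy as np
M=[];W=[];T=[];Q=[];F=[]
for i in range(3):
    s=telemetry.sense();M.append(s['moment'][2]);W.append(s['width']*1e3);T.append(s['joint_torque'][5]);Q.append(s['orientation'][2]);F.append(s['wrist_force'])
    if i<2:cams.snapshot('side')
print('t %.2f'%s['time'],'Mz',np.round(M,3),'mean %.3f'%np.mean(M),'w',np.round(W,2),'t6',np.round(T,3),'yaw',np.round(Q,4),'F',np.mean(F,0).round(1),s['position'].round(4))
E
python3 r.py
```

```text
t 9.62 Mz [-0.007  0.028  0.022] mean 0.014 w [8.31 8.18 8.36] t6 [0.347 0.129 0.036] yaw [0.0142 0.0147 0.0147] F [-0.7  1.5  0.7] [ 0.4943 -0.1474  0.2396]
```

>>> drive_tool(
  series=[
    [0,0,0,0.02],
    [0,0,0,0.02],
    [0,0,0,0.02],
    [0,0,0,0],
  ],
)

```text
time: 10.12
position: [0.4943, -0.1474, 0.2396]
orientation: [3.142, 0.0, -0.047]
wrist_force: [-0.1, 1.9, 0.8]
width: 0.0083
```

```bash
python3 r.py
```

```text
t 10.22 Mz [ 0.002  0.    -0.006] mean -0.001 w [8.31 8.64 8.21] t6 [0.201 0.094 0.046] yaw [-0.0465 -0.0462 -0.0461] F [-0.7  2.3  0.5] [ 0.4943 -0.1474  0.2396]
```

>>> drive_tool(
  series=[
    [0,0,0,0.02],
    [0,0,0,0.02],
    [0,0,0,0],
  ],
)

```text
time: 10.6
position: [0.4943, -0.1474, 0.2396]
orientation: [3.142, 0.0, -0.087]
wrist_force: [-0.7, 2.3, 0.5]
width: 0.0082
```

```bash
python3 r.py
```

```text
t 10.70 Mz [0.041 0.015 0.046] mean 0.034 w [8.15 8.4  8.35] t6 [0.202 0.095 0.047] yaw [-0.0866 -0.0862 -0.0861] F [-0.4  2.   0.4] [ 0.4943 -0.1474  0.2396]
```

>>> drive_tool(
  series=[
    [0,0,0,0.02],
    [0,0,0,0.02],
    [0,0,0,0.02],
  ],
)

```text
time: 11.08
position: [0.4943, -0.1474, 0.2396]
orientation: [3.142, -0.0, -0.148]
wrist_force: [-1.1, 1.1, -0.1]
width: 0.0084
```

```bash
python3 r.py
```

```text
t 11.18 Mz [0.032 0.025 0.08 ] mean 0.046 w [8.37 8.09 8.49] t6 [-0.214 -0.145  0.267] yaw [-0.1476 -0.1485 -0.147 ] F [-0.8  1.2  0.4] [ 0.4943 -0.1474  0.2396]
```

>>> drive_tool(
  series=[
    [0,0,0,0.02],
    [0,0,0,0.02],
    [0,0,0,0.02],
  ],
)

```text
time: 11.55
position: [0.4942, -0.1474, 0.2396]
orientation: [3.142, 0.0, -0.208]
wrist_force: [-0.9, 0.2, -1.1]
width: 0.0089
```

```bash
python3 r.py
```

```text
t 11.65 Mz [0.075 0.035 0.093] mean 0.068 w [8.89 8.27 8.54] t6 [-0.214 -0.146  0.267] yaw [-0.2076 -0.2084 -0.207 ] F [-0.2  0.7 -0.3] [ 0.4943 -0.1474  0.2396]
```

>>> drive_tool(
  series=[
    [0,0,0,0.02],
    [0,0,0,0.02],
  ],
)

```text
time: 11.9
position: [0.4943, -0.1474, 0.2396]
orientation: [3.142, 0.0, -0.248]
wrist_force: [-0.4, 1.2, 0.2]
width: 0.0087
```

```bash
python3 r.py
```

```text
t 12.00 Mz [ 0.072 -0.007  0.001] mean 0.022 w [8.7  8.32 8.32] t6 [-0.228 -0.151  0.266] yaw [-0.2476 -0.2485 -0.247 ] F [-0.7  1.1  0.4] [ 0.4943 -0.1474  0.2396]
```

>>> drive_tool(
  series=[
    [0,0,0,0.02],
    [0,0,0,0.02],
  ],
)

```text
time: 12.25
position: [0.4943, -0.1474, 0.2396]
orientation: [3.142, -0.0, -0.288]
wrist_force: [-0.3, 0.3, -0.0]
width: 0.0086
```

```bash
python3 r.py
```

```text
t 12.35 Mz [0.059 0.034 0.007] mean 0.033 w [8.56 8.31 8.86] t6 [-0.228 -0.15   0.266] yaw [-0.2876 -0.2885 -0.2871] F [-0.9  0.4  0. ] [ 0.4942 -0.1474  0.2396]
```

>>> drive_tool(
  series=[
    [0,0,0,0.02],
    [0,0,0,0.02],
  ],
)

```text
time: 12.6
position: [0.4943, -0.1474, 0.2396]
orientation: [3.142, -0.0, -0.328]
wrist_force: [-1.7, -0.5, 0.3]
width: 0.0088
```

```bash
python3 r.py
```

```text
t 12.70 Mz [0.041 0.084 0.009] mean 0.045 w [8.79 8.54 8.05] t6 [-0.228 -0.15   0.266] yaw [-0.3276 -0.3285 -0.327 ] F [-0.8 -0.2  0.4] [ 0.4943 -0.1474  0.2396]
```

>>> drive_tool(
  series=[
    [0,0,0,0.02],
    [0,0,0,0.02],
  ],
)

```text
time: 12.95
position: [0.4943, -0.1474, 0.2396]
orientation: [3.141, -0.0, -0.367]
wrist_force: [-0.8, 0.5, 1.0]
width: 0.0086
```

```bash
python3 r.py
```

```text
t 13.05 Mz [0.243 0.252 0.208] mean 0.234 w [8.61 7.86 8.59] t6 [-0.002  0.069  0.468] yaw [-0.3673 -0.3682 -0.3669] F [-1.1  0.2  1.1] [ 0.4943 -0.1474  0.2396]
```

>>> drive_tool(
  series=[
    [0,0,0,-0.01],
  ],
)

```text
time: 13.18
position: [0.4942, -0.1474, 0.2396]
orientation: [3.142, 0.0, -0.356]
wrist_force: [-0.7, -0.2, 0.8]
width: 0.009
```

```bash
python3 r.py; python3 r.py
```

```text
t 13.28 Mz [0.161 0.132 0.158] mean 0.151 w [8.95 8.48 8.47] t6 [0.379 0.263 0.032] yaw [-0.3556 -0.3549 -0.3557] F [-0.8  0.   0.7] [ 0.4943 -0.1474  0.2396]
t 13.38 Mz [0.158 0.102 0.129] mean 0.130 w [8.47 8.75 8.13] t6 [0.032 0.088 0.123] yaw [-0.3557 -0.356  -0.3561] F [-0.8  0.   0.4] [ 0.4943 -0.1474  0.2396]
```

>>> drive_tool(
  series=[
    [0,0,0,-0.01],
  ],
)

```text
time: 13.5
position: [0.4943, -0.1474, 0.2396]
orientation: [3.142, -0.0, -0.346]
wrist_force: [-1.0, 0.6, 0.6]
width: 0.0083
```

```bash
python3 r.py;python3 r.py
```

```text
t 13.60 Mz [0.08  0.025 0.044] mean 0.050 w [8.27 8.1  8.49] t6 [ 0.281  0.183 -0.043] yaw [-0.3458 -0.3452 -0.3458] F [-0.7 -0.   0.4] [ 0.4943 -0.1474  0.2396]
t 13.70 Mz [0.044 0.103 0.091] mean 0.079 w [8.49 8.36 8.35] t6 [-0.043  0.014  0.049] yaw [-0.3458 -0.3462 -0.3462] F [-0.3 -0.4  0.8] [ 0.4943 -0.1474  0.2396]
```

>>> drive_tool(
  series=[
    [0,0,0,-0.02],
    [0,0,0,-0.04],
    [0,0,0,-0.08],
    [0,0,0,-0.08],
    [0,0,0,-0.08],
    [0,0,0,-0.08],
    [0,0,0,-0.08],
    [0,0,0,-0.08],
    [0,0,0,-0.08],
    [0,0,0,-0.08],
  ],
)

```text
time: 14.95
position: [0.4943, -0.1472, 0.2396]
orientation: [-3.141, -0.0, 0.357]
wrist_force: [-1.1, 0.1, 0.8]
width: 0.0085
```

>>> drive_tool(
  series=[
    [0,0,0,-0.08],
    [0,0,0,-0.08],
    [0,0,0,-0.08],
    [0,0,0,-0.08],
    [0,0,0,-0.08],
    [0,0,0,-0.08],
    [0,0,0,-0.08],
    [0,0,0,-0.08],
    [0,0,0,-0.08],
    [0,0,0,-0.08],
  ],
)

```text
time: 16.2
position: [0.4942, -0.1471, 0.2396]
orientation: [-3.141, -0.001, 1.157]
wrist_force: [-1.6, 0.9, 0.6]
width: 0.0086
```

>>> drive_tool(
  series=[
    [0,0,0,-0.04],
    [0,0,0,-0.03],
    [0,0,0,-0.015],
    [0,0,0,0],
    [0,0,0,0],
  ],
)

```text
time: 16.82
position: [0.4941, -0.1472, 0.2396]
orientation: [-3.141, -0.0, 1.238]
wrist_force: [-1.8, 4.0, 2.4]
width: 0.0085
```

```bash
python3 r.py;python3 r.py
```

```text
t 16.93 Mz [ 0.004 -0.094 -0.079] mean -0.057 w [8.51 8.53 8.36] t6 [-0.038 -0.031 -0.029] yaw [1.2384 1.2385 1.2386] F [-2.   4.1  2.1] [ 0.4942 -0.1472  0.2395]
t 17.02 Mz [-0.079 -0.047 -0.006] mean -0.044 w [8.36 8.77 8.05] t6 [-0.029 -0.03  -0.031] yaw [1.2386 1.2387 1.2386] F [-2.6  3.8  2.6] [ 0.4942 -0.1472  0.2396]
```

>>> drive_tool(
  series=[
    [0,0,0,0],
    [0,0,0,0],
    [0,0,0,0],
    [0,0,0,0],
  ],
  hand=0.6,
)

```text
time: 17.52
position: [0.4944, -0.1476, 0.2396]
orientation: [3.141, 0.0, 1.239]
wrist_force: [-0.5, -0.7, 0.9]
width: 0.0366
```

>>> drive_tool(
  series=[
    [0,0,-1,0],
    [0,0,-2,0],
    [0,0,-4,0],
    [0,0,-4,0],
  ],
)

```text
time: 18.02
position: [0.4942, -0.1474, 0.3514]
orientation: [3.141, 0.0, 1.239]
wrist_force: [0.7, -0.7, 0.3]
width: 0.0373
```

```bash
python3 r.py
```

```text
t 18.12 Mz [ 0.039 -0.034 -0.004] mean 0.001 w [37.34 36.69 36.48] t6 [-0.003 -0.005 -0.004] yaw [1.2388 1.2389 1.2388] F [ 0.5 -0.3  1.1] [ 0.4963 -0.148   0.3548]
```

>>> drive_tool(
  series=[
    [4,0,-1,0],
    [5,0,0,0],
    [5,0,0,0],
    [5,0,0,0],
    [5,0,0,0],
    [0,0,0,0],
  ],
)

```text
time: 18.88
position: [0.5728, 0.0822, 0.3589]
orientation: [-3.141, -0.0, 1.242]
wrist_force: [-0.8, -0.4, -0.4]
width: 0.0363
```

```bash
python3 v.py 4; python3 - <<'E'
from m import *
for t in '04':
  p=np.load(f'pics/top{t}.npz')['p'].astype(float)
  for th in(115,125,135):
    ys,xs=np.nonzero(p[266:286,412:427,0]>th);xs=xs+412;ys=ys+266
    P=np.array([onz('top',x,y,0.2475)[:2] for x,y in zip(xs,ys)])
    w,v=np.linalg.eigh(np.cov(P.T));e=v[:,1]*np.sign(v[0,1]);print(t,th,len(xs),P.mean(0),np.degrees(np.arctan2(e[1],e[0])),np.sqrt(w*12)*1000)
A=[np.load(f'pics/top{t}.npz')['p'][255:300,390:450] for t in '04']
cv2.imwrite('pics/cmp.png',np.hstack([cv2.resize(x,(400,300),interpolation=cv2.INTER_CUBIC) for x in A])[:,:,::-1])
E
```

```text
[0.57284743 0.08224441 0.35886962] [-3.14067919e+00 -2.12377772e-04  1.24235503e+00] [-0.80586829 -0.41496567 -0.42860419] [-0.08565673  0.15006757 -0.06006184] 0.5527090653777122 0.46797752147939226 0.036319627468200576 18.875
0 115 69 [ 0.49472375 -0.1467859 ] 11.609701349769942 [10.0305393  17.04971054]
0 125 64 [ 0.4947053  -0.14677048] 11.808327809791125 [ 9.19183379 17.09614072]
0 135 49 [ 0.49501843 -0.14656943] 16.11206220972776 [ 8.35642459 14.62341758]
4 115 74 [ 0.49486991 -0.14659237] 67.1254632609076 [10.55571584 17.23782642]
4 125 66 [ 0.49480241 -0.14672495] 65.52942868937086 [ 9.93112471 16.4708613 ]
4 135 50 [ 0.49492684 -0.14682065] 73.15844255161618 [ 8.04364871 15.31235416]
```

View pics/cmp.png

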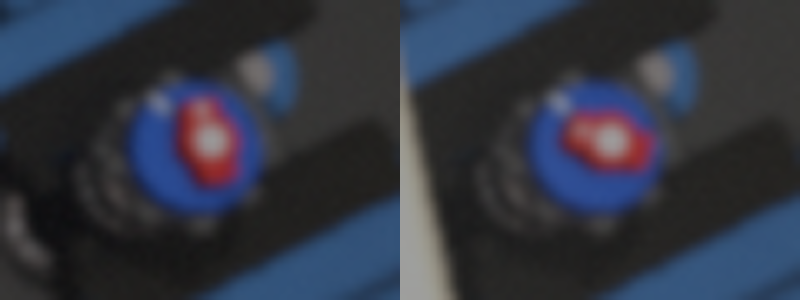

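View pics/top4.png

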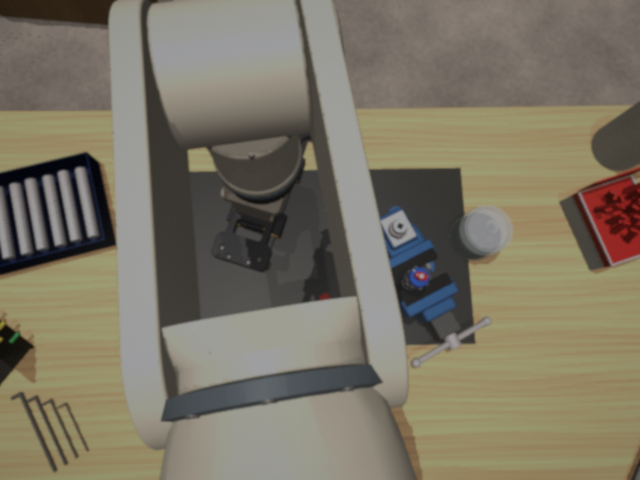

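>>> drive_tool(
  series=[
    [0,0,0,0],
    [0,0,0,0],
    [0,0,0,0],
    [0,0,0,0],
  ],
)

```text
time: 19.48
position: [0.5725, 0.0791, 0.3597]
orientation: [3.141, -0.0, 1.238]
wrist_force: [-0.5, -0.1, -0.2]
width: 0.0369
```

```bash
python3 -c "
from plant import job
print(job.finish_job())"
```

```text
the job is handed in; nothing more can be done
None
```

I turned the red knob clockwise to its stop, backed it out a quarter turn, let go and moved the arm clear. I handed the job in at about 19.5 s.

- **Stop:** I gripped the fin lightly and turned it clockwise about 32° in small steps. The torque rose from the 0.05 N m drag to about 0.21–0.23 N m, close to the 0.26 N m twist limit. It then fell in proportion as I eased off, so nothing seemed to have slipped. From that I put the stop at a tool yaw of about -0.34 rad.
- **Back-out:** I turned it out to a tool yaw of 1.239 rad. Allowing for drag wind-up, that is a net 90°, within about 1°. After release the top camera put the fin at 66–73°, against 71° from the tool. That camera check is only good to several degrees.
- **Left alone:** The ring's white mark looks to be in the same place before and after. The vise, socket and jar look undisturbed, and the wrist force stayed at a few newtons. The arm mostly hid the tyre lever in the last top picture, though it worked well above it.
- **Not confirmed:** I couldn't make out the yellow damper mark in the pictures, so the only evidence that the damper did not twist is the torque. I did not use the needle reading because it is too coarse.

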